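Feel out the lid release of a bench spectrometer

ROBOT

A 7-joint arm with a two-finger parallel gripper is mounted at the origin on the work surface. World frame = base frame: x ahead of the robot, y to its left, z up, the work surface at z = 0. Lengths are in m, angles in rad, forces in N, time in s.
With the tool pointing down it reaches from about 0.4 to 0.85 m from the base axis. Payload 10.4 kg.
Tool frame: the origin (TCP) lies between the finger pads; the fingertips stand 8 mm ahead of it and the grasp point (between the pads) lies 11 mm behind it; z points along the fingers, y is the direction in which the jaws open and shut (so a half turn about z gives the same grasp; the last joint's range is limited). The gripper opens to 85 mm and grips with 20 to 120 N. Pads are 22 mm wide; open, the fingers measure 114 mm over their backs; the gripper's body (76 mm by 85 mm) begins 54 mm behind the grasp point. The pads swing forward as they close: fully open they stand 13 mm farther back than shut.
Start: joints at [-0.023, 0.332, -0.065, 1.46, 0.022, 1.35, -0.088], TCP at [0.625, 0, 0.239] pointing down, gripper open.
Joint ranges: [-2.6, 2.6], [-0.5, 2.12], [-1.47, 1.34], [0.16, 2.42], [-1.27, 4.41], [0.06, 2.06], [-2.6, 2.6]. Speed limits (rad/s): [2.22, 2.22, 2.79, 2.79, 3.14, 3.14, 3.14].

INTERFACE

Orientations are given as a unit quaternion [x, y, z, w].
In Python, from workcell import manip, camera, camera_params, trace, place_of gives the robot as it stands. The module is installed in compiled form; this text tells all that it offers.
- The arm moves only by the tool move_arm, never from a script. Its argument "steps" is a list of rows, each an object with "offset": the shift along the tool's x, y, z scaled (see below), a list of three; "delta_rot": the turn, a rotation vector about the tool's x, y, z scaled (see below), a list of three. In form: [{"offset": [dx, dy, dz], "delta_rot": [wx, wy, wz]}, ...]. A call has 1 to 20 rows; each row is the pose to reach, as a shift and turn from the pose commanded when the call began, along the tool's axes at that moment; what a row does not reach only later rows make up. The controller multiplies each number of a shift by 0.15 m and each number of a turn by 90 degrees. A row lasts 1/12 s, in which the tool goes at most 41.7 mm and 7.16 degrees, less where a joint would pass 70% of its speed; a pose out of reach is approached as far as the arm can. A call with a number of a shift or a turn outside -1 to 1 is refused whole. A call with a gripper value outside its range is refused whole. "hand" is the gripper's target within -1 to 1 (fully open at 1, half-way at 0, shut at -1), set as the call begins (left out, the last holds). The fingers move at their own pace and stop on an object; "squeeze" is the grip in N (left out, the last holds). Time passes only in rows, so rows that repeat a pose let the fingers close. It gives the time, the measured TCP pose, the force and the opening at its end, in the units of the state.
- manip.get_obs(): the state, without advancing time (a new reading comes with each control period).
- camera(name): name is "scene" or "side" or "wrist"; returns the picture (384x512x3 uint8, red, green, blue); there is no depth.
- camera_params(name): a dict with "fovy" (degrees; the focal length in pixels is half the picture's height over the tangent of half this angle, whatever the lens; pixels are square), "cx", "cy" (the principal point, pixels), "world_from_camera" (4x4, takes a point from camera to world coordinates). Camera axes: x right, y down, z forward; pixel columns grow to the right and rows downward; lengths in m; the calibration is good to about 2 mm. A picture is of the moment at which its call begins: read the wrist's pose just before it. camera_params takes no time and is no camera call; for the wrist camera it gives the pose at the moment of the call.
- manip.hand_in(): hands the job in, once; it reports no verdict.
Trained networks look in the newest picture that a camera, given by its name, has taken for a name from the list of things; names that differ only in an ending like _2 or _b are one class to them, and where a whole thing is asked for, a point or a joint stands for the part that bears it (a point fixed in the world has none). Each returns a list of dicts, best first, with "p" (0 to 1); they miss things now and then, are a little off and sometimes report something else, mostly with a low value. They report only what shows in the picture. A call takes as long as a camera call.
- trace(camera, label): "mask" (384x512 bool, what is visible of it) and "extent" ([left, top, right, bottom] in pixels, round what is visible of it).
- place_of(camera, label): "uv" ([column, row] in pixels: a listed point, or the origin of a listed thing).
The state is a dict: "clock": time; "joint_pos": joint angles; "joint_velocities": joint speeds; "tau": joint torques, N m; "position": TCP position; "ee_rot": TCP orientation; "ft_force": force on the tool from outside, world axes, zero at the start; "torque": the same for the moment, N m; "grip_width": opening from 0.0 (shut) to 1.0 (fully open).
Only numpy, scipy, OpenCV 4.12 (cv2) and the standard library are available. Lean on these libraries where they do the work, as an engineer would, in place of code of your own. Each camera call takes 0.05 s, during which the arm holds its last target.

TASK

Open the spectrometer's sample lid by its hidden release. Starting at the left-hand end of the front rail (the end by the vent slots, away from the keypad), feel along the top of the rail with a fingertip until you come to the release groove, then press the latch tongue inside the groove so that the lid springs open, and take the hand away. Let the lid rise by itself without forcing or lifting it, and leave the glassware and the cuvette box where they stand.

Things in the scene. Friction and masses are not known exactly. Their poses are not given: they have to be found in the camera images.
- spectrometer: White bench spectrometer, fixed; 300 deep (x), 440 wide (y), 116 mm high. Origin under its centre; its front faces its -x, towards the robot; +y is its left-hand side facing it. Shoulders 90 mm wide at both sides, tops at z = 116 mm: vent slots on the left one, screen and keypad on the right. Between them: the grey front rail, then the grey lid (x = -92 to +80 mm).
- rail_left (a point): Left-hand end of the front rail: point on its top, on its centre line, against the left shoulder (6 mm higher). The rail is a flat rigid grey strip, 46 mm wide (x), 260 mm long (y), its top 110 mm above the bench; the shut lid starts 2 mm behind it, level with it at the edge and 6.5 mm higher in its middle. Axes as the spectrometer's.
- rail_right (a point): Right-hand end of the rail's top, as rail_left. One release groove lies in the rail, its place not given: its centre is 130 to 215 mm from rail_left along the centre line. It is a pocket in the same grey plastic, open at the top only, 60 mm along the rail and 37 mm across (centred within 1 mm). Its floor is the latch tongue, 56 by 33 mm, 12 mm below the rail's top.
- latch (a joint): Sink of the latch tongue in the groove, straight down, m: 0 at rest, 0.007 fully pressed. Its spring takes about 1.2 N to start and 3.5 N at the bottom; the lid is let go at about 0.004 to 0.005. The tongue springs back when released.
- lid (a joint): Opening of the lid about its rear hinge, rad: 0 shut and latched; once let go it rises by its own spring in about half a second to its stop at 0.2 (front edge 35 mm up) and stays there.
- hood: The lid's grey cover, 172 deep by 256 wide by 16.5 mm thick, turning with the lid. Origin on the hinge line inside the housing, middle of the width, 79 mm above the bench; when shut its axes are the spectrometer's and it reaches from x = -177 to -5 mm, its top edge 31 mm above the origin.
- cuvette_box_in (a point): Small clear open cuvette box, 100 by 55 by 35 mm, standing loose on the left shoulder behind the vent slots; point at the centre of its inner floor. Not to be moved.
- reagent_bottle: Amber glass bottle, 68 mm across, 135 mm high, loose on the bench to the left; origin under its centre. Not to be moved.
- beaker: Glass beaker, 66 mm across, 85 mm high, loose on the bench to the right; origin under its centre. Not to be moved.
- vial: Small glass sample vial with a black cap, 28 mm across, 45 mm high, standing loose on the front of the right shoulder before the keypad; origin under its centre. Not to be moved.

How it is judged:
By the outcome, as a careful person would: the job done as asked, in the order asked, and still so for the second after the job is handed in, with the robot touching nothing.
It also fails if it takes over 64 s, if anything falls off the work surface, if the arm or the gripper's body presses on something with over 40 N, if the wrist force passes 120 N, or if a joint passes its speed limit or range.

## Working session

There is one attempt and no reset: what is moved stays moved. The work goes in short steps, Python scripts to look and compute and a tool call to move; the robot and the scene stay as the last step left them, time stands still between calls to the robot, and variables do not carry over. Pictures are saved under pics/ and viewed, and the job is handed in when it is done.

Besides the shell and the picture viewer there is one more tool, called as name(argument=value, ...), one argument or row to a line, values as JSON. move_arm: Moves the arm, as the interface text tells. Its arguments: {"type":"object","properties":{"steps":{"type":"array"},"hand":{"type":"number"},"squeeze":{"type":"number"}},"required":["steps"]}

```bash
mkdir -p pics; cat > h.py <<'E'
import numpy as np, cv2
from workcell import manip, camera, camera_params, trace, place_of
def ray(cam,uv):
    p=camera_params(cam); f=192/np.tan(np.radians(p['fovy'])/2)
    T=np.array(p['world_from_camera']); d=np.array([(uv[0]-p['cx'])/f,(uv[1]-p['cy'])/f,1.])
    return T[:3,3],T[:3,:3]@d
def atz(cam,uv,z):
    o,d=ray(cam,uv); return o+d*(z-o[2])/d[2]
def proj(cam,P):
    p=camera_params(cam); f=192/np.tan(np.radians(p['fovy'])/2)
    T=np.linalg.inv(np.array(p['world_from_camera'])); q=T[:3,:3]@np.array(P)+T[:3,3]
    return [p['cx']+f*q[0]/q[2],p['cy']+f*q[1]/q[2]]
def save(cam,n):
    im=camera(cam); cv2.imwrite(f'pics/{n}.png',cv2.cvtColor(im,cv2.COLOR_RGB2BGR)); return im
E
python3 - <<'E'
from h import *
o=manip.get_obs(); print({k:np.round(v,3) for k,v in o.items()})
for c in ['scene','side','wrist']:
    save(c,c+'0')
    for l,z in [('rail_left',.11),('rail_right',.11),('spectrometer',0),('cuvette_box_in',.118),('reagent_bottle',0),('beaker',0),('vial',.116)]:
        r=place_of(c,l)
        print(c,l,[(np.round(x['uv'],1),round(x['p'],2),np.round(atz(c,x['uv'],z),4)) for x in r[:2]])
E
```

```text
{'clock': np.float64(0.0), 'joint_pos': array([-0.023,  0.333, -0.065,  1.461,  0.022,  1.35 , -0.089]), 'joint_velocities': array([-0.   , -0.   ,  0.001,  0.   ,  0.002, -0.001, -0.003]), 'tau': array([ 0.0000e+00, -6.2545e+01,  5.0000e-02, -3.9161e+01,  1.6000e-02,
        1.0000e-02, -0.0000e+00]), 'position': array([ 0.625, -0.   ,  0.239]), 'ee_rot': array([ 0.707,  0.707, -0.001, -0.   ]), 'ft_force': array([-0.489, -0.06 ,  0.446]), 'torque': array([ 0.046, -0.016,  0.001]), 'grip_width': np.float64(0.998)}
scene rail_left [(array([301. , 144.3]), 0.95, array([0.4772, 0.1803, 0.11  ]))]
scene rail_right [(array([223.3, 166.6]), 0.9, array([ 0.5044, -0.0757,  0.11  ])), (array([116.5, 204.1]), 0.69, array([ 0.5619, -0.4   ,  0.11  ]))]
scene spectrometer [(array([273.8, 204.1]), 0.6, array([0.6078, 0.0611, 0.    ]))]
scene cuvette_box_in [(array([340.1, 184.1]), 0.56, array([0.6522, 0.2453, 0.118 ])), (array([118.1, 206.2]), 0.18, array([ 0.5752, -0.394 ,  0.118 ]))]
scene reagent_bottle [(array([358.1, 172. ]), 0.98, array([0.554 , 0.3693, 0.    ]))]
scene beaker [(array([118
[... 407 characters left out ...]
array([170.3, 238.3]), 0.92, array([0.6703, 0.2368, 0.118 ]))]
side reagent_bottle [(array([169.2, 345.6]), 0.86, array([0.5461, 0.3864, 0.    ])), (array([313.2, 185.1]), 0.62, array([ 0.575 , -0.2521,  0.    ]))]
side beaker [(array([362.1, 166.9]), 0.82, array([ 0.4939, -0.4251,  0.    ]))]
side vial [(array([313.4, 185.4]), 0.72, array([ 0.505 , -0.1177,  0.116 ]))]
wrist rail_left [(array([331.3,  89.5]), 0.46, array([0.6821, 0.0737, 0.11  ]))]
wrist rail_right []
wrist spectrometer [(array([235.1, 100.7]), 0.63, array([0.6029, 0.0643, 0.    ]))]
wrist cuvette_box_in []
wrist reagent_bottle []
wrist beaker []
wrist vial [(array([130.1, 315.4]), 0.56, array([ 0.5128, -0.1198,  0.116 ]))]
```

```bash
python3 - <<'E'
import cv2,numpy as np
a=[cv2.imread(f'pics/{c}0.png') for c in ['scene','side','wrist']]
for c,i in zip(['scene','side','wrist'],a): cv2.imwrite(f'pics/{c}0b.png',cv2.resize(i,None,fx=1.5,fy=1.5))
E
```

```text
(no output)
```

View pics/scene0b.png

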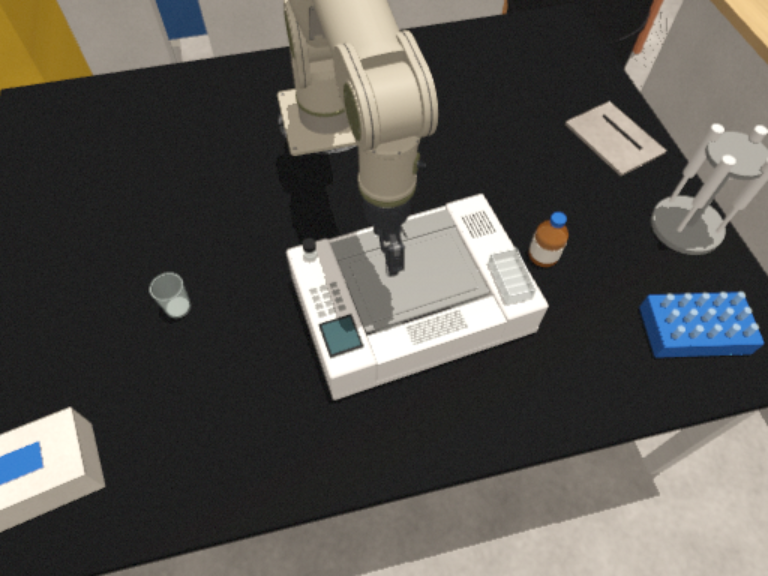

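View pics/side0b.png

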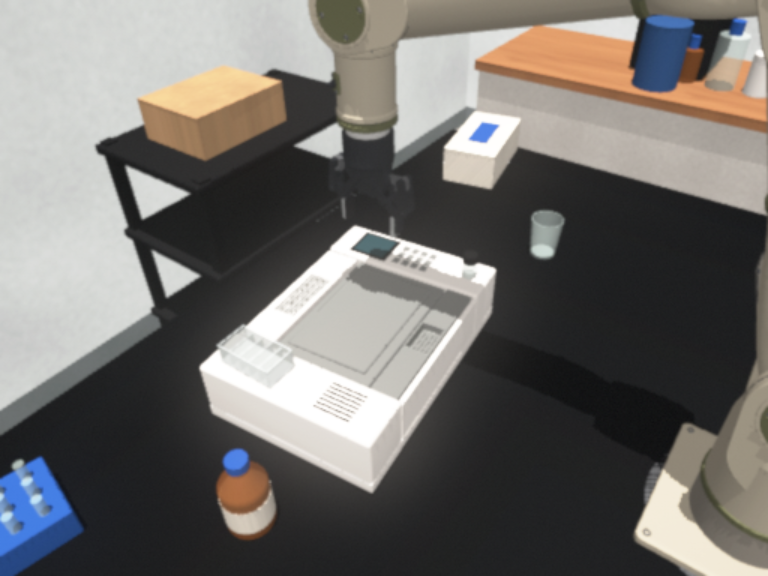

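View pics/wrist0b.png

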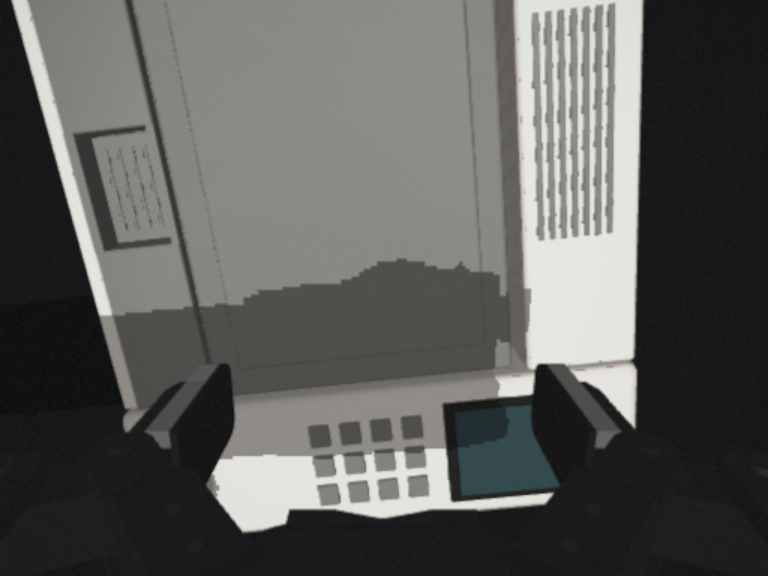

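The views agree. The rail runs down the near side, and the groove shows in the wrist view at about (85,125) of 384x512 and in the side view at about (283,225). I'll work out the geometry next.

```bash
python3 - <<'E'
from h import *
L=np.array([.4775,.179]);R=np.array([.5035,-.0752])
u=(R-L)/np.linalg.norm(R-L);print('len',np.linalg.norm(R-L),'u',u,'yaw',np.degrees(np.arctan2(u[0],-u[1])))
n=np.array([-u[1],u[0]])
for uv in [(75,133),(145,127),(172,240),(105,250)]:
    p=atz('wrist',np.array(uv)/1.5,.11)[:2]; print(p, 'along',(p-L)@u,'across',(p-L)@n)
for uv in [(418,324),(443,325),(427,356),(404,352)]:
    p=atz('side',np.array(uv)/1.5,.11)[:2]; print('side',p, 'along',(p-L)@u,'across',(p-L)@n)
# rail edges wrist: gap line between rail and lid, left rim
for uv in [(130,0),(208,362),(185,250),(20,0),(128,405)]:
    p=atz('wrist',np.array(uv)/1.5,.11)[:2]; print('edge',p,(p-L)@u,(p-L)@n)
T=camera_params('wrist')['world_from_camera'];print(np.round(T,3))
im=cv2.imread('pics/side0.png')[170:300,200:360];cv2.imwrite('pics/sidecrop.png',cv2.resize(im,None,fx=4.5,fy=4.5,interpolation=cv2.INTER_CUBIC))
E
```

```text
len 0.2555262021789546 u [ 0.10175082 -0.99480992] yaw 5.839999273059069
[0.46950352 0.07433519] along 0.10330794251883213 across -0.01860471240699062
[0.50513401 0.07720858] along 0.10407490026012295 across 0.017133227580723675
[0.51223292 0.01973736] along 0.16197015574595405 across 0.018347553457489275
[0.47572601 0.014321  ] along 0.16364379929766373 across -0.01852100293140683
side [0.51656236 0.02708903] along 0.15509716424311248 across 0.023402559277974622
side [0.4824368  0.00611261] along 0.1724924100566915 across -0.012680252155479346
side [0.46515638 0.07914404] along 0.09808172285384986 across -0.02243998003321213
side [0.49858246 0.09216353] along 0.08853094147665991 across 0.012137354650223309
edge [0.50530967 0.13438723] 0.04721088257173958 0.02312595399301674
edge [ 0.5248455  -0.05074034] 0.23336540773148773 0.023723507396792957
edge [0.5185877  0.01431039] 0.16801555988570513 0.02411715381428808
edge [0.45341636 0.13440758] 0.04191044847426285 -0.028495954091066332
edge [ 0.47550316 -0.07800282] 0.255465775050582 -0.028136726189922127
[[ 1.    -0.    -0.     0.624]
 [-0.    -0.964 -0.268  0.068]
 [-0.     0.268 -0.964  0.374]
 [ 0.     0.     0.     1.   ]]
```

View pics/sidecrop.png

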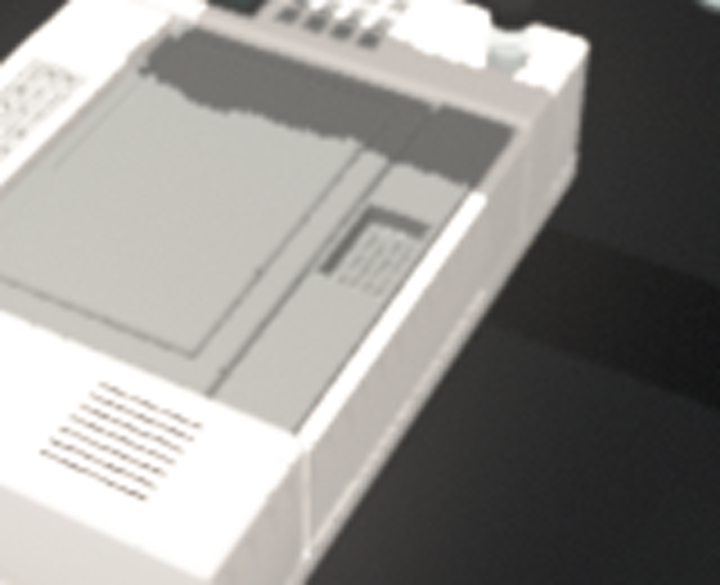

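Groove centre is about 133 mm along from rail_left, at about (0.491, 0.046), and the rail is turned about 6° in yaw. I'll shut the fingers, turn the jaw axis along the rail and go above the left end.

move_arm(
  steps=[
    {"offset":[0.2,-0.25,0.1],"delta_rot":[0,0,0.075]},
    {"offset":[0.4,-0.5,0.2],"delta_rot":[0,0,0.15]},
    {"offset":[0.6,-0.75,0.3],"delta_rot":[0,0,0.225]},
    {"offset":[0.8,-0.97,0.33],"delta_rot":[0,0,0.3]},
    {"offset":[0.8,-0.97,0.33],"delta_rot":[0,0,0.375]},
    {"offset":[0.8,-0.97,0.33],"delta_rot":[0,0,0.45]},
    {"offset":[0.8,-0.97,0.33],"delta_rot":[0,0,0.525]},
    {"offset":[0.8,-0.97,0.33],"delta_rot":[0,0,0.6]},
    {"offset":[0.8,-0.97,0.33],"delta_rot":[0,0,0.675]},
    {"offset":[0.8,-0.97,0.33],"delta_rot":[0,0,0.75]},
    {"offset":[0.8,-0.97,0.33],"delta_rot":[0,0,0.825]},
    {"offset":[0.8,-0.97,0.33],"delta_rot":[0,0,0.9]},
    {"offset":[0.8,-0.97,0.33],"delta_rot":[0,0,0.934]},
    {"offset":[0.8,-0.97,0.33],"delta_rot":[0,0,0.934]},
    {"offset":[0.8,-0.97,0.33],"delta_rot":[0,0,0.934]},
  ],
  hand=-1,
)

```text
clock: 2.45
position: [0.4795, 0.12, 0.1899]
ee_rot: [0.999, 0.053, 0.0, -0.0]
ft_force: [0.6, 0.1, -0.2]
grip_width: 0.002
```

```bash
cat >> h.py <<'E'
from scipy.spatial.transform import Rotation as Ro
L=np.array([.4775,.179]); G=np.array([.4906,.0464])
def st():
    o=manip.get_obs(); p=o['position'];R=Ro.from_quat(o['ee_rot']).as_matrix()
    print('t',round(float(o['clock']),2),'p',np.round(p,4),'F',np.round(o['ft_force'],2),'M',np.round(o['torque'],2),'gw',round(float(o['grip_width']),2))
    print('axes y',np.round(R[:,1],3),'z',np.round(R[:,2],4)); return o,p,R
def to(P):
    o,p,R=st(); print('units',np.round(R.T@(np.array(P)-p)/.15,3))
E
python3 - <<'E'
from h import *
to([.4795,.159,.16])
im=save('wrist','w1');s=save('side','s1')
cv2.imwrite('pics/w1b.png',cv2.cvtColor(np.vstack([im[:,:],s[100:]])[:, :],cv2.COLOR_RGB2BGR)[:600])
for r in ('rail_left','rail_right'):
  print([(x['uv'],x['p'],atz('wrist',x['uv'],.11)) for x in place_of('wrist',r)])
E
```

```text
t 2.45 p [0.4795 0.12   0.1899] F [ 0.62  0.11 -0.19] M [-0.01  0.04 -0.  ] gw 0.0
axes y [ 0.106 -0.994 -0.   ] z [ 3.e-04  1.e-04 -1.e+00]
units [ 0.027 -0.258  0.199]
[([164.8, 200.7], 0.8, array([0.47300633, 0.1807696 , 0.11      ]))]
[]
```

View pics/w1b.png

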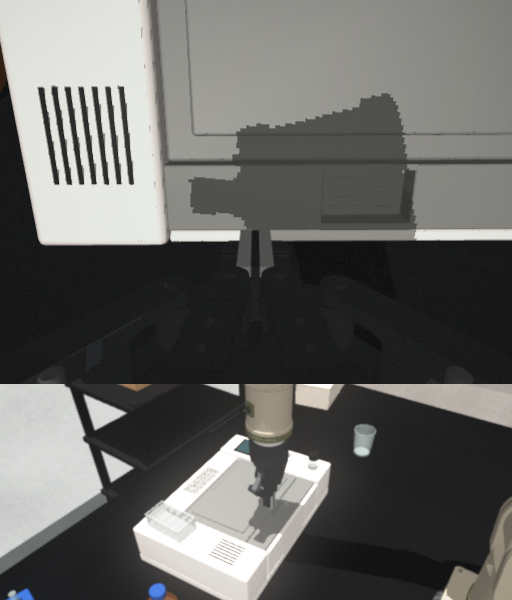

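The wrist view shows the shoulder edge at column ~165 and the rail between rows ~163 and ~230. The groove covers columns 321–414 and rows 169–222. I'll refine the position from this closer view.

```bash
python3 - <<'E'
from h import *
u=np.array([.105,-.9945]);n=-np.array([u[1],-u[0]])
a={k:atz('wrist',uv,.11)[:2] for k,uv in dict(backL=(168,164),frontL=(170,230),backR=(500,163),frontR=(500,231),g1=(321,169),g2=(414,169),g3=(414,222),g4=(321,222)).items()}
for k,p in a.items(): print(k,np.round(p,4),'al',round((p-L)@u,4),'ac',round((p-L)@n,4))
print('G',np.mean([a['g%d'%i] for i in (1,2,3,4)],axis=0))
d=a['backR']-a['backL'];print('yaw',np.degrees(np.arctan2(d[0],-d[1])))
E
```

```text
backL [0.4984 0.1795] al 0.0017 ac 0.0208
frontL [0.4522 0.1765] al -0.0002 ac -0.0254
backR [ 0.5216 -0.0353] al 0.2178 ac 0.0214
frontR [ 0.4753 -0.0496] al 0.2271 ac -0.0262
g1 [0.5055 0.0798] al 0.1016 ac 0.0174
g2 [0.5119 0.0194] al 0.1624 ac 0.0174
g3 [0.4756 0.0108] al 0.1671 ac -0.0196
g4 [0.4689 0.074 ] al 0.1035 ac -0.0195
G [0.49047129 0.04600561]
yaw 6.1812887742413425
```

move_arm(
  steps=[
    {"offset":[0.01,-0.13,0.1]},
    {"offset":[0.021,-0.257,0.2]},
    {"offset":[0.021,-0.257,0.3]},
    {"offset":[0.021,-0.257,0.37]},
    {"offset":[0.021,-0.257,0.413]},
    {"offset":[0.021,-0.257,0.413]},
    {"offset":[0.021,-0.257,0.413]},
    {"offset":[0.021,-0.257,0.413]},
  ],
)

```text
invalid input
```

```bash
python3 - <<'E'
from h import *
to([.4786,.1586,.118])
im=save('wrist','w2');s=save('side','s2')
cv2.imwrite('pics/w2b.png',cv2.cvtColor(np.hstack([cv2.resize(im[100:300,120:380],(400,308)),cv2.resize(s[170:300,180:350],(400,308))]),cv2.COLOR_RGB2BGR))
E
```

```text
t 2.65 p [0.4795 0.12   0.1898] F [ 0.04  0.11 -0.34] M [0.   0.   0.01] gw 0.0
axes y [ 0.105 -0.994  0.   ] z [ 1.e-04  0.e+00 -1.e+00]
units [ 0.021 -0.257  0.479]
```

View pics/w2b.png

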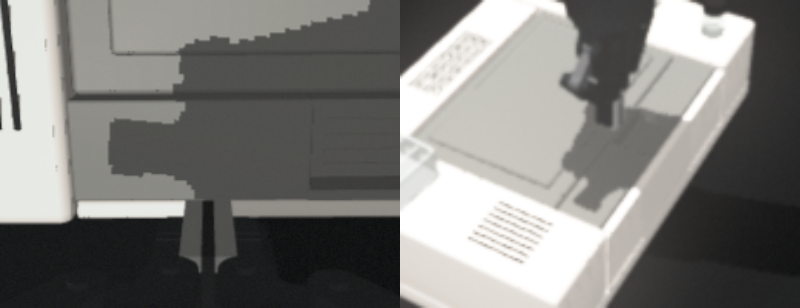

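The call was refused because delta_rot is required in every row. I'll repeat it with that added.

move_arm(
  steps=[
    {"offset":[0.01,-0.13,0.1],"delta_rot":[0,0,0]},
    {"offset":[0.021,-0.257,0.2],"delta_rot":[0,0,0]},
    {"offset":[0.021,-0.257,0.3],"delta_rot":[0,0,0]},
    {"offset":[0.021,-0.257,0.37],"delta_rot":[0,0,0]},
    {"offset":[0.021,-0.257,0.413],"delta_rot":[0,0,0]},
    {"offset":[0.021,-0.257,0.413],"delta_rot":[0,0,0]},
    {"offset":[0.021,-0.257,0.413],"delta_rot":[0,0,0]},
    {"offset":[0.021,-0.257,0.413],"delta_rot":[0,0,0]},
  ],
)

```text
clock: 3.42
position: [0.4793, 0.1584, 0.1287]
ee_rot: [0.999, 0.051, 0.001, -0.0]
ft_force: [0.2, 0.2, 0.6]
grip_width: 0.003
```

```bash
python3 - <<'E'
from h import *
to([.4786,.1586,.118])
im=save('wrist','w3');s=save('side','s3')
cv2.imwrite('pics/w3b.png',cv2.cvtColor(np.hstack([cv2.resize(im[100:300,120:380],(400,308)),cv2.resize(s[170:300,180:350],(400,308))]),cv2.COLOR_RGB2BGR))
E
```

```text
t 3.42 p [0.4793 0.1584 0.1287] F [0.16 0.19 0.6 ] M [ 0.01 -0.01  0.01] gw 0.0
axes y [ 0.103 -0.995 -0.   ] z [ 1.2e-03  3.0e-04 -1.0e+00]
units [-0.004 -0.002  0.071]
```

View pics/w3b.png

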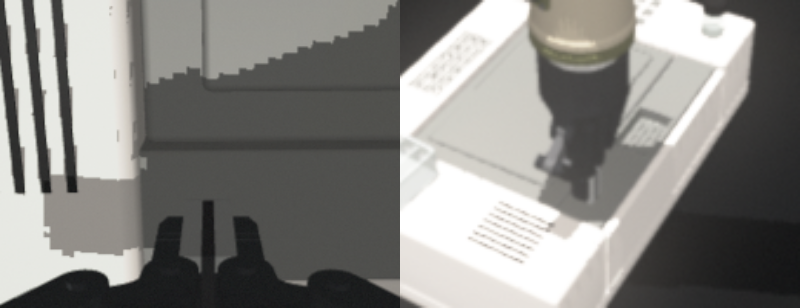

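The fingers are over the left end of the rail, clear of the shoulder. Next I'll descend gently until they touch.

move_arm(
  steps=[
    {"offset":[0,-0.012,0.02],"delta_rot":[0,0,0]},
    {"offset":[0,-0.012,0.04],"delta_rot":[0,0,0]},
    {"offset":[0,-0.012,0.05],"delta_rot":[0,0,0]},
    {"offset":[0,-0.012,0.056],"delta_rot":[0,0,0]},
    {"offset":[0,-0.012,0.06],"delta_rot":[0,0,0]},
    {"offset":[0,-0.012,0.064],"delta_rot":[0,0,0]},
    {"offset":[0,-0.012,0.064],"delta_rot":[0,0,0]},
    {"offset":[0,-0.012,0.064],"delta_rot":[0,0,0]},
  ],
)

```text
clock: 4.18
position: [0.4785, 0.1605, 0.1183]
ee_rot: [0.999, 0.052, 0.0, 0.0]
ft_force: [-0.1, -0.7, 0.1]
grip_width: -0.004
```

move_arm(
  steps=[
    {"offset":[0,0,0.002],"delta_rot":[0,0,0]},
    {"offset":[0,0,0.004],"delta_rot":[0,0,0]},
    {"offset":[0,0,0.005],"delta_rot":[0,0,0]},
    {"offset":[0,0,0.005],"delta_rot":[0,0,0]},
  ],
)

```text
clock: 4.52
position: [0.4786, 0.1605, 0.1181]
ee_rot: [0.999, 0.052, 0.0, -0.0]
ft_force: [-2.7, -1.0, 7.1]
grip_width: 0.004
```

Touch confirmed: 7 N with the tip at z = 110 mm. Next I'll slide along the rail in short strokes.

move_arm(
  steps=[
    {"offset":[0,0.02,0],"delta_rot":[0,0,0]},
    {"offset":[0,0.04,0],"delta_rot":[0,0,0]},
    {"offset":[0,0.06,0],"delta_rot":[0,0,0]},
    {"offset":[0,0.08,0],"delta_rot":[0,0,0]},
    {"offset":[0,0.1,0],"delta_rot":[0,0,0]},
    {"offset":[0,0.12,0],"delta_rot":[0,0,0]},
    {"offset":[0,0.14,0],"delta_rot":[0,0,0]},
    {"offset":[0,0.16,0],"delta_rot":[0,0,0]},
  ],
)

```text
clock: 5.18
position: [0.4815, 0.1371, 0.1181]
ee_rot: [0.999, 0.052, 0.001, -0.001]
ft_force: [-0.1, 3.7, 4.8]
grip_width: 0.003
```

move_arm(
  steps=[
    {"offset":[0,0.02,0.001],"delta_rot":[0,0,0]},
    {"offset":[0,0.04,0.001],"delta_rot":[0,0,0]},
    {"offset":[0,0.06,0.001],"delta_rot":[0,0,0]},
    {"offset":[0,0.08,0.001],"delta_rot":[0,0,0]},
    {"offset":[0,0.1,0.001],"delta_rot":[0,0,0]},
    {"offset":[0,0.12,0.001],"delta_rot":[0,0,0]},
    {"offset":[0,0.14,0.001],"delta_rot":[0,0,0]},
    {"offset":[0,0.16,0.001],"delta_rot":[0,0,0]},
  ],
)

```text
clock: 5.85
position: [0.4841, 0.1134, 0.1181]
ee_rot: [0.999, 0.052, 0.001, -0.001]
ft_force: [-0.1, 4.2, 6.2]
grip_width: -0.0
```

```bash
python3 - <<'E'
from h import *
o,p,R=st(); u=np.array([.105,-.9945]);n=np.array([.9945,.105])
print('rel groove along',(p[:2]-np.array([.4905,.0462]))@u,'across',(p[:2]-np.array([.4905,.0462]))@n)
E
```

```text
t 5.85 p [0.4841 0.1134 0.1181] F [-0.06  4.22  6.15] M [0.97 0.1  0.01] gw -0.0
axes y [ 0.104 -0.995 -0.001] z [ 0.0018  0.0014 -1.    ]
rel groove along -0.06748020719086407 across 0.0006950797403066704
```

move_arm(
  steps=[
    {"offset":[0,0.02,0],"delta_rot":[0,0,0]},
    {"offset":[0,0.04,0],"delta_rot":[0,0,0]},
    {"offset":[0,0.06,0],"delta_rot":[0,0,0]},
    {"offset":[0,0.08,0],"delta_rot":[0,0,0]},
    {"offset":[0,0.1,0],"delta_rot":[0,0,0]},
    {"offset":[0,0.12,0],"delta_rot":[0,0,0]},
    {"offset":[0,0.14,0],"delta_rot":[0,0,0]},
    {"offset":[0,0.16,0],"delta_rot":[0,0,0]},
  ],
)

```text
clock: 6.52
position: [0.4866, 0.0895, 0.1181]
ee_rot: [0.999, 0.052, 0.001, -0.001]
ft_force: [-0.8, 4.6, 5.5]
grip_width: 0.003
```

move_arm(
  steps=[
    {"offset":[0,0.015,0],"delta_rot":[0,0,0]},
    {"offset":[0,0.03,0],"delta_rot":[0,0,0]},
    {"offset":[0,0.045,0],"delta_rot":[0,0,0]},
    {"offset":[0,0.06,0],"delta_rot":[0,0,0]},
    {"offset":[0,0.075,0],"delta_rot":[0,0,0]},
    {"offset":[0,0.09,0],"delta_rot":[0,0,0]},
    {"offset":[0,0.105,0],"delta_rot":[0,0,0]},
    {"offset":[0,0.12,0],"delta_rot":[0,0,0]},
  ],
)

```text
clock: 7.18
position: [0.4884, 0.0716, 0.1181]
ee_rot: [0.999, 0.052, 0.001, -0.001]
ft_force: [0.3, 3.9, 6.6]
grip_width: 0.001
```

move_arm(
  steps=[
    {"offset":[0,0.01,0],"delta_rot":[0,0,0]},
    {"offset":[0,0.02,0],"delta_rot":[0,0,0]},
    {"offset":[0,0.03,0],"delta_rot":[0,0,0]},
    {"offset":[0,0.04,0],"delta_rot":[0,0,0]},
    {"offset":[0,0.05,0],"delta_rot":[0,0,0]},
    {"offset":[0,0.06,0],"delta_rot":[0,0,0]},
  ],
)

```text
clock: 7.68
position: [0.4885, 0.0616, 0.1171]
ee_rot: [0.999, 0.052, -0.0, 0.0]
ft_force: [0.2, 0.5, -0.3]
grip_width: 0.001
```

move_arm(
  steps=[
    {"offset":[0,0.01,0],"delta_rot":[0,0,0]},
    {"offset":[0,0.02,0],"delta_rot":[0,0,0]},
    {"offset":[0,0.03,0],"delta_rot":[0,0,0]},
    {"offset":[0,0.04,0],"delta_rot":[0,0,0]},
  ],
)

```text
clock: 8.02
position: [0.4894, 0.0559, 0.1174]
ee_rot: [0.999, 0.052, 0.0, 0.0]
ft_force: [-0.7, -0.4, 0.6]
grip_width: 0.001
```

The force fell from about 6.6 N to zero and the tip sank, so the groove edge is where the camera put it. Next I'll centre over the groove and look.

move_arm(
  steps=[
    {"offset":[0,0.02,0],"delta_rot":[0,0,0]},
    {"offset":[0,0.04,0],"delta_rot":[0,0,0]},
    {"offset":[0,0.06,0],"delta_rot":[0,0,0]},
    {"offset":[0,0.06,0],"delta_rot":[0,0,0]},
    {"offset":[0,0.06,0],"delta_rot":[0,0,0]},
  ],
)

```text
clock: 8.43
position: [0.4903, 0.0469, 0.1174]
ee_rot: [0.999, 0.052, 0.0, -0.0]
ft_force: [-0.4, -0.8, 0.3]
grip_width: 0.0
```

```bash
python3 - <<'E'
from h import *
to([.4905,.0462,.106])
im=save('wrist','w4');s=save('side','s4')
cv2.imwrite('pics/w4b.png',cv2.cvtColor(np.hstack([cv2.resize(im[100:300,120:380],(400,308)),cv2.resize(s[150:280,200:370],(400,308))]),cv2.COLOR_RGB2BGR))
E
```

```text
t 8.43 p [0.4903 0.0469 0.1174] F [-0.37 -0.78  0.32] M [ 0.03 -0.02  0.04] gw 0.0
axes y [ 0.103 -0.995 -0.   ] z [ 1.e-04  0.e+00 -1.e+00]
units [0.001 0.005 0.076]
```

View pics/w4b.png

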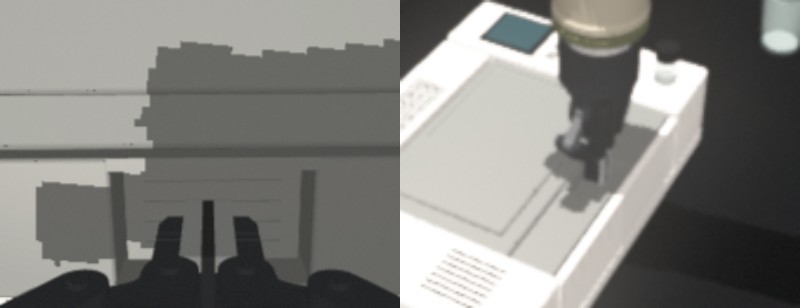

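The fingertips are centred in the groove, whose walls show at columns ~118 and ~307 of the crop. Next I'll descend to the tongue and press.

move_arm(
  steps=[
    {"offset":[0,0.003,0.02],"delta_rot":[0,0,0]},
    {"offset":[0,0.003,0.04],"delta_rot":[0,0,0]},
    {"offset":[0,0.003,0.06],"delta_rot":[0,0,0]},
    {"offset":[0,0.003,0.072],"delta_rot":[0,0,0]},
    {"offset":[0,0.003,0.08],"delta_rot":[0,0,0]},
    {"offset":[0,0.003,0.086],"delta_rot":[0,0,0]},
    {"offset":[0,0.003,0.086],"delta_rot":[0,0,0]},
  ],
)

```text
clock: 9.12
position: [0.4902, 0.0467, 0.1043]
ee_rot: [0.999, 0.052, -0.0, 0.0]
ft_force: [-1.5, -0.7, 1.6]
grip_width: -0.003
```

move_arm(
  steps=[
    {"offset":[0,0,0.006],"delta_rot":[0,0,0]},
    {"offset":[0,0,0.012],"delta_rot":[0,0,0]},
    {"offset":[0,0,0.018],"delta_rot":[0,0,0]},
    {"offset":[0,0,0.024],"delta_rot":[0,0,0]},
    {"offset":[0,0,0.028],"delta_rot":[0,0,0]},
    {"offset":[0,0,0.028],"delta_rot":[0,0,0]},
    {"offset":[0,0,0.028],"delta_rot":[0,0,0]},
  ],
)

```text
clock: 9.7
position: [0.4904, 0.0467, 0.1003]
ee_rot: [0.999, 0.052, 0.0, -0.0]
ft_force: [-0.4, 0.6, 2.9]
grip_width: 0.005
```

```bash
python3 - <<'E'
from h import *
st()
im=save('wrist','w5');s=save('side','s5')
cv2.imwrite('pics/w5b.png',cv2.cvtColor(np.hstack([cv2.resize(im[50:300,120:380],(400,385)),cv2.resize(s[150:280,200:370],(400,385))]),cv2.COLOR_RGB2BGR))
E
```

```text
t 9.7 p [0.4904 0.0467 0.1003] F [-0.41  0.64  2.88] M [0.03 0.26 0.01] gw 0.0
axes y [ 0.104 -0.995 -0.   ] z [ 3.e-04  1.e-04 -1.e+00]
```

View pics/w5b.png

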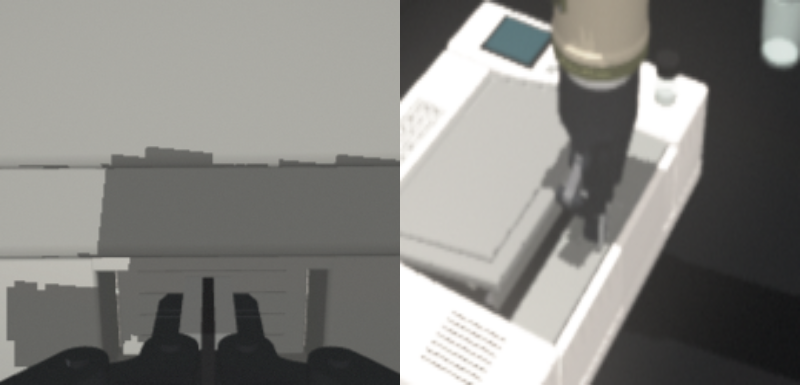

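The lid sprang up with the hand clear of it. I'll withdraw straight up, then back from the lid towards the robot and up.

move_arm(
  steps=[
    {"offset":[0,0,-0.05],"delta_rot":[0,0,0]},
    {"offset":[0,0,-0.1],"delta_rot":[0,0,0]},
    {"offset":[0,0,-0.15],"delta_rot":[0,0,0]},
    {"offset":[-0.05,0,-0.2],"delta_rot":[0,0,0]},
    {"offset":[-0.13,0,-0.3],"delta_rot":[0,0,0]},
    {"offset":[-0.2,0,-0.4],"delta_rot":[0,0,0]},
    {"offset":[-0.25,0,-0.55],"delta_rot":[0,0,0]},
    {"offset":[-0.25,0,-0.7],"delta_rot":[0,0,0]},
    {"offset":[-0.25,0,-0.85],"delta_rot":[0,0,0]},
    {"offset":[-0.25,0,-0.85],"delta_rot":[0,0,0]},
    {"offset":[-0.25,0,-0.85],"delta_rot":[0,0,0]},
    {"offset":[-0.25,0,-0.85],"delta_rot":[0,0,0]},
    {"offset":[-0.25,0,-0.85],"delta_rot":[0,0,0]},
  ],
)

```text
clock: 10.88
position: [0.4523, 0.0426, 0.227]
ee_rot: [0.999, 0.052, -0.001, 0.0]
ft_force: [0.1, -0.5, -0.1]
grip_width: 0.002
```

```bash
python3 - <<'E'
from h import *
st()
im=save('scene','c6');s=save('side','s6')
cv2.imwrite('pics/w6b.png',cv2.cvtColor(np.hstack([cv2.resize(im[80:300,80:400],(400,275)),cv2.resize(s[80:384,100:412],(400,275))]),cv2.COLOR_RGB2BGR))
for c in ('scene','side'):
  for l,z in [('cuvette_box_in',.118),('reagent_bottle',0),('beaker',0),('vial',.116)]:
    print(c,l,[(np.round(x['uv'],1),round(x['p'],2),np.round(atz(c,x['uv'],z),3)) for x in place_of(c,l)[:1]])
E
```

```text
t 10.88 p [0.4523 0.0426 0.227 ] F [ 0.09 -0.47 -0.12] M [0.02 0.01 0.04] gw 0.0
axes y [ 0.103 -0.995  0.   ] z [-1.3e-03 -3.0e-04 -1.0e+00]
scene cuvette_box_in [(array([341.7, 185.6]), 0.62, array([0.658, 0.248, 0.118]))]
scene reagent_bottle [(array([361.6, 171.3]), 0.63, array([0.554, 0.382, 0.   ]))]
scene beaker [(array([117.9, 207.1]), 0.9, array([ 0.502, -0.424,  0.   ]))]
scene vial [(array([205.9, 170.7]), 0.55, array([ 0.511, -0.13 ,  0.116]))]
side cuvette_box_in [(array([170.4, 239.4]), 0.98, array([0.668, 0.239, 0.118]))]
side reagent_bottle [(array([166.9, 345.8]), 0.64, array([0.55, 0.39, 0.  ]))]
side beaker [(array([361.9, 163.7]), 0.72, array([ 0.502, -0.441,  0.   ]))]
side vial [(array([310.2, 183.2]), 0.51, array([ 0.517, -0.121,  0.116]))]
```

View pics/w6b.png

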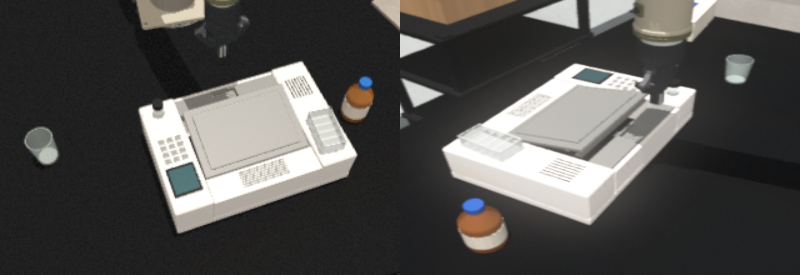

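The lid stands open, the hand is clear and the wrist force is about zero. The glassware and the box stand where they were, within detector noise. I'll hand in now.

```bash
python3 -c "
from workcell import manip
print(manip.hand_in())"
```

```text
the job is handed in; nothing more can be done
None
```

The lid is open and the job was handed in about 11 s into the 64 s limit.

- **Feeling along the rail:** With the jaws shut, I touched the rail about 18 mm from its left-hand end. That was about as close as the closed fingers fit beside the shoulder. I then slid along the centre line at about 5–7 N. The force fell to zero about 15 mm short of the groove centre measured in the camera images.
- **Pressing the latch:** I centred in the groove, about 133 mm from rail_left, and pressed the tongue about 5.7 mm with about 3 N. The lid rose by itself, and I withdrew up and back towards the robot.
- **Last checks:** The pictures show the lid standing open, with the hand well clear at a TCP height of 0.227 m. The wrist force was about zero. I did not measure the lid angle.
- **Glassware and cuvette box:** Nothing came near them, and in the last pictures they stand in the same places. The network's positions before and after differ by up to about 17 mm: 12–16 mm for the vial, 5–13 mm for the bottle, 6–17 mm for the beaker and 3–7 mm for the cuvette box. I took this as detector noise and did not check it further.
- **Refused call:** One move call was refused for missing turn values and sent again. The arm did not move on the refused call.

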